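Hang the green truffle pail on the sweet-shop carousel

TASK

Turn the brass carousel until its empty hook points the same way as the red pointer on its base. Then hang the green truffle pail from that hook by its handle and let go, leaving the hook still over the pointer. Leave the red pail where it stands on the counter.

Things in the scene. Friction and masses are not known exactly. Their poses are not given: they have to be found in the camera images.
- pail_green: Green solid pail, 160 g, 64 mm wide, 55 tall (truffles to 67). Rigid 6 mm brass handle in its own y-z plane: legs at y = +-30 mm up to 96, sloping to a mid peak with underside 115 above the foot. On the peak a green grip block 18 x 18 mm, 118 to 156 above the foot, square to the pail's axes. Origin: centre of the underside, z up. A hook threads the handle along x, either way.
- pail_red: Red twin of the green pail (same shape, size, origin), a bystander standing on the counter. The two may have swapped places. Both start upright.
- carousel: Fixed brass base, 170 mm wide, 14 high; origin under its centre, on the vertical turning axis. A red pointer strip runs along its own -x to 165 mm from the axis (the front, within 0.3 rad of facing the robot). The head above has 4 level arms at 90 degrees, turns endlessly both ways at 1 N and stops when left. Three arms carry fixed pails 85 mm from the axis, tops at 215 mm; hub 32 wide, 207 high.
- free_hook (a point): End of the empty arm, on the arm's centreline, 105 mm from the turning axis, 170 mm above the counter; own -x points outward. The arm is an 8 mm round bar; its end turns up into a 12 mm ball, top at 190 mm. A pail hangs with its handle's peak on the arm, handle across it, inboard of the ball (about 85 mm from the axis), foot then 59 mm above the counter.
Mind the look-alikes: they are no part of the job. Of the things that look like the pail_green, take the one that is farthest to the robot's left at the start.

How it is judged:
By the outcome, as a careful person would: the job done as asked, in the order asked, and still so for the second after the job is handed in, with the robot touching nothing.
It also fails if it takes over 62 s, if anything falls off the work surface, if the arm or the gripper's body presses on something with over 40 N, if the wrist force passes 120 N, or if a joint passes its speed limit or range.

ROBOT

A 6-joint arm with a two-finger parallel gripper is mounted at the origin on the work surface. World frame = base frame: x ahead of the robot, y to its left, z up, the work surface at z = 0. Lengths are in m, angles in rad, forces in N, time in s.
With the tool pointing down it reaches from about 0.25 to 0.775 m from the base axis. Payload 4 kg.
Tool frame: the origin (TCP) lies on the centre line of the jaws, within the pads' length; the fingertips stand 8 mm ahead of it and the grasp point (between the pads) lies 11 mm behind it; y points along the fingers, x is the direction in which the jaws open and shut, and the axes are right-handed (so a half turn about y gives the same grasp; the last joint's range is limited). The gripper opens to 94 mm and grips with 3 to 60 N. Pads are 16 mm wide; open, the fingers measure 119 mm over their backs; the gripper's body (75 mm by 177 mm) begins 78 mm behind the grasp point.
Start: joints at [-0.103, 0.087, 1.371, -0, 1.684, -0.103], TCP at [0.55, -0, 0.214] pointing down, gripper open.
Joint ranges: [-3.1, 3.1], [-0.76, 2.03], [0.27, 2.55], [-1.08, 4.22], [0.17, 2.65], [-2.57, 2.57]. Speed limits (rad/s): [2.79, 2.79, 3.14, 3.14, 3.14, 3.14].

INTERFACE

Orientations are given as [roll, pitch, yaw] about the fixed x, y, z axes, in that order (R = Rz(yaw) Ry(pitch) Rx(roll)).
In Python, from bench import robot gives the robot as it stands.
- The arm moves only by the tool step_arm, never from a script. Its argument "commands" is a list of rows, each an object with "xyz": the shift along the world's x, y, z in m, a list of three; "twist": the turn, a rotation vector about the world's x, y, z in degrees, a list of three. In form: [{"xyz": [tx, ty, tz], "twist": [ax, ay, az]}, ...]. A call has 1 to 12 rows; each row is the pose to reach, as a shift and turn from the pose commanded when the call began; what a row does not reach only later rows make up. A row lasts 1/12 s, in which the tool goes at most 41.7 mm and 7.16 degrees, less where a joint would pass 70% of its speed; a pose out of reach is approached as far as the arm can. A call with a gripper value outside its range is refused whole. "fingers" is the closure in counts, from 0 (fully open) to 255 (shut), set as the call begins (left out, the last holds). The fingers move at their own pace and stop on an object; the grip force is fixed at half the most. Time passes only in rows, so rows that repeat a pose let the fingers close. It gives the time, the measured TCP pose, the force and the opening at its end, in the units of the state.
- robot.get_obs(): the state, without advancing time (a new reading comes with each control period).
- robot.snapshot(name): name is "scene" or "side" or "wrist"; returns (picture, depth): 420x560x3 uint8, red, green, blue; 420x560 float32, m along the optical axis (not along the pixel's ray), 0 where there is no reading.
- robot.camera_info(name): a dict with "fx", "fy", "cx", "cy" (pixels), "R" (3x3) and "t" (3): a world point X has camera coordinates R X + t. Camera axes: x right, y down, z forward; pixel columns grow to the right and rows downward; lengths in m; the calibration is good to about 2 mm. A picture is of the moment at which its call begins: read the wrist's pose just before it. camera_info takes no time and is no camera call; for the wrist camera it gives the pose at the moment of the call.
- robot.close_job(): hands the job in, once; it reports no verdict.
The state is a dict: "time": time; "joint_positions": joint angles; "qvel": joint speeds; "joint_torque": joint torques, N m; "tool_pos": TCP position; "ee_rot": TCP orientation; "wrist_force": force on the tool from outside, world axes, zero at the start; "wrist_torque": the same for the moment, N m; "width": finger opening in m.
Only numpy, scipy, OpenCV 4.12 (cv2) and the standard library are available. Lean on these libraries where they do the work, as an engineer would, in place of code of your own. Each camera call takes 0.05 s, during which the arm holds its last target.

## Working session

There is one attempt and no reset: what is moved stays moved. The work goes in short steps, Python scripts to look and compute and a tool call to move; the robot and the scene stay as the last step left them, time stands still between calls to the robot, and variables do not carry over. Pictures are saved under pics/ and viewed, and the job is handed in when it is done.

Besides the shell and the picture viewer there is one more tool, called after "Request:" by a JSON object that holds its "api" and its "payload". step_arm: Moves the arm, as the interface text tells. Its arguments: {"type":"object","properties":{"commands":{"type":"array"},"fingers":{"type":"number"}},"required":["commands"]}

```bash
ls; mkdir -p pics; python3 - <<'E'
from bench import robot
import cv2,numpy as np
print(robot.get_obs())
for n in ["scene","side"]:
    ci=robot.camera_info(n); p,d=robot.snapshot(n)
    cv2.imwrite(f"pics/{n}0.png",p[:,:,::-1]); np.savez(f"{n}0.npz",p=p,d=d,**{k:ci[k] for k in ci})
    print(n,ci)
E
```

```text
pics
{'time': 0.0, 'joint_positions': array([-1.03071944e-01,  8.79420192e-02,  1.37221785e+00, -2.95027561e-05,
        1.68359559e+00, -1.03103306e-01]), 'qvel': array([-5.41727534e-06, -7.21190410e-05,  1.11056086e-03,  1.63966782e-04,
       -5.84382654e-04, -1.74787468e-03]), 'joint_torque': array([ 1.28542815e-03, -3.40182602e+01, -3.02423716e+01,  7.18220207e-02,
        3.29729996e-02, -1.13141955e-04]), 'tool_pos': array([5.49478472e-01, 5.46597465e-05, 2.12329720e-01]), 'ee_rot': array([-1.57060290e+00,  2.15434123e-03,  2.82819362e-05]), 'wrist_force': array([-0.03262955, -0.29175173, -1.08316381]), 'wrist_torque': array([ 0.00449573,  0.03022675, -0.02714432]), 'width': 0.09405765153186937}
scene {'fx': 382.6324046772294, 'fy': 382.6324046772294, 'cx': 278.5115036493901, 'cy': 206.64480132552717, 'R': array([[ 2.20363786e-02,  9.99611806e-01,  1.70480071e-02],
       [ 5.90394356e-01,  7.49832594e-04, -8.07114578e-01],
       [-8.06814044e-01,  2.78509296e-02, -5.90148645e-01]]), 't': array([ 0.11476497, -0.20506381,  1.33738357])}
side {'fx': 442.1765327942953, 'fy': 442.1765327942953, 'cx': 273.09064913630357, 'cy': 208.7630277850855, 'R': array([[ 9.99812745e-01,  1.01740765e-02,  1.64609320e-02],
       [ 1.93261995e-02, -5.68315188e-01, -8.22583944e-01],
       [ 9.85965712e-04,  8.22748039e-01, -5.68405395e-01]]), 't': array([-0.50861503,  0.0176412 ,  0.98607482])}
```

View pics/scene0.png

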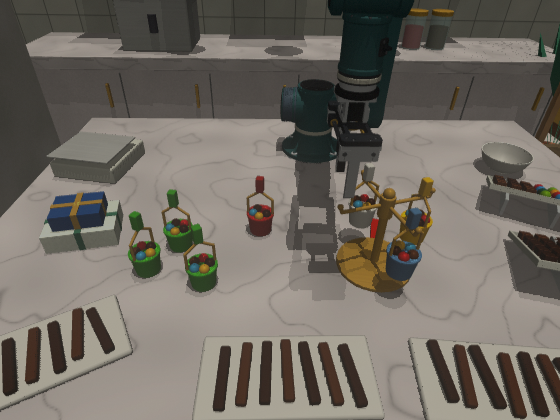

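View pics/side0.png

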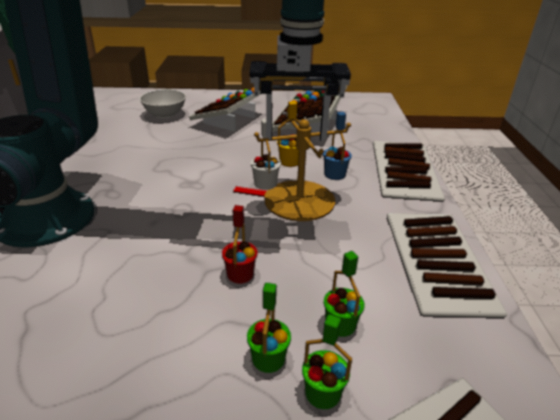

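```bash
cat > h.py <<'E'
import numpy as np,cv2
def load(n):
    return np.load(n+'.npz')
def pt(z,u,v):
    d=z['d'][v,u]; c=np.array([(u-z['cx'])/z['fx']*d,(v-z['cy'])/z['fy']*d,d]); return z['R'].T@(c-z['t'])
def cloud(z):
    d=z['d'];v,u=np.mgrid[:d.shape[0],:d.shape[1]]
    c=np.stack([(u-z['cx'])/z['fx']*d,(v-z['cy'])/z['fy']*d,d],-1)
    w=(c-z['t'])@z['R']; w[d==0]=np.nan; return w
def proj(z,X):
    c=np.asarray(X)@z['R'].T+z['t']; return np.stack([c[...,0]/c[...,2]*z['fx']+z['cx'],c[...,1]/c[...,2]*z['fy']+z['cy']],-1)
E
python3 - <<'E'
from h import *
s=load('scene0');t=load('side0')
def crop(z,a,b,c,d,k,n): cv2.imwrite('pics/'+n,cv2.resize(z['p'][b:d,a:c,::-1],None,fx=k,fy=k,interpolation=cv2.INTER_CUBIC))
crop(s,320,150,450,300,4,'c1.png');crop(t,220,80,370,230,4,'c2.png')
crop(s,110,170,290,300,4,'c3.png');crop(t,210,200,380,420,2.7,'c4.png')
for n,z in (('scene',s),('side',t)):
    w=cloud(z);p=z['p'].astype(int)
    g=(p[...,1]>1.6*p[...,0])&(p[...,1]>1.6*p[...,2])&(p[...,1]>50)
    k,l,st,ce=cv2.connectedComponentsWithStats(g.astype(np.uint8))
    for i in range(1,k):
        if st[i,4]>25:
            q=w[l==i];q=q[np.isfinite(q[:,0])]; 
            if len(q): print(n,'green',ce[i],st[i,4],q.mean(0).round(3),q.min(0).round(3),q.max(0).round(3))
E
```

```text
scene green [171.11111111 191.94444444] 36 [ 0.509 -0.36   0.157] [ 0.501 -0.368  0.155] [ 0.517 -0.353  0.159]
scene green [133.88 214.68] 50 [ 0.589 -0.417  0.157] [ 0.58  -0.427  0.153] [ 0.597 -0.409  0.159]
scene green [195.45454545 227.25454545] 55 [ 0.624 -0.291  0.153] [ 0.489 -0.333  0.056] [ 0.636 -0.281  0.159]
scene green [175.19626168 233.54205607] 107 [ 0.528 -0.362  0.056] [ 0.505 -0.393  0.053] [ 0.541 -0.33   0.059]
scene green [149.80172414 255.51724138] 116 [ 0.6   -0.401  0.056] [ 0.558 -0.428  0.054] [ 0.621 -0.385  0.059]
scene green [129.62962963 255.7037037 ] 27 [ 0.6   -0.443  0.056] [ 0.583 -0.45   0.055] [ 0.615 -0.435  0.059]
scene green [203.21052632 271.30827068] 133 [ 0.646 -0.282  0.056] [ 0.612 -0.317  0.054] [ 0.659 -0.257  0.059]
side green [350.70707071 256.34343434] 99 [ 0.624 -0.295  0.154] [ 0.616 -0.303  0.147] [ 0.634 -0.284  0.157]
side green [269.21192053 290.1589404 ] 151 [ 0.505 -0.366  0.152] [ 0.496 -0.372  0.128] [ 0.513 -0.355  0.157]
side green [338.91287879 313.56439394] 528 [ 0.608 -0.347  0.089] [ 0.574 -0.43   0.01 ] [ 0.657 -0.267  0.158]
side green [344.19354839 300.77419355] 31 [ 0.626 -0.292  0.057] [ 0.619 -0.306  0.052] [ 0.631 -0.282  0.066]
side green [268.48558758 342.35920177] 451 [ 0.505 -0.374  0.054] [ 0.473 -0.395  0.041] [ 0.537 -0.336  0.063]
side green [316.96153846 353.66666667] 78 [ 0.574 -0.395  0.058] [ 0.56  -0.408  0.053] [ 0.589 -0.386  0.07 ]
side green [341.63934426 360.63934426] 61 [ 0.608 -0.405  0.056] [ 0.601 -0.418  0.054] [ 0.614 -0.395  0.068]
side green [322.77232143 382.58482143] 448 [ 0.579 -0.439  0.054] [ 0.552 -0.453  0.041] [ 0.612 -0.407  0.059]
side green [326.06382979 368.        ] 47 [ 0.585 -0.417  0.055] [ 0.58  -0.427  0.052] [ 0.591 -0.411  0.063]
```

View pics/c1.png

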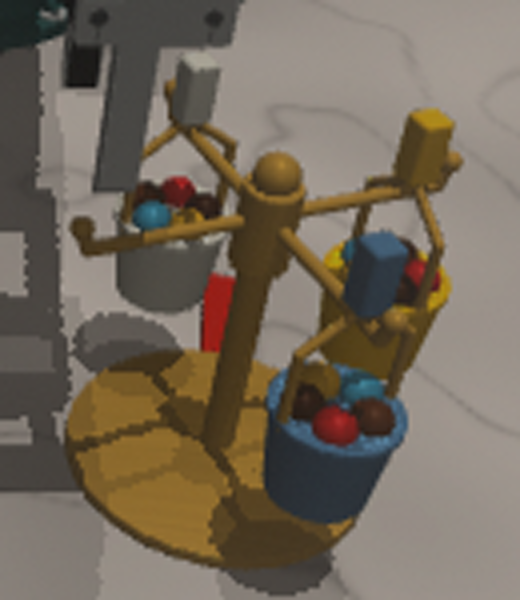

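View pics/c2.png

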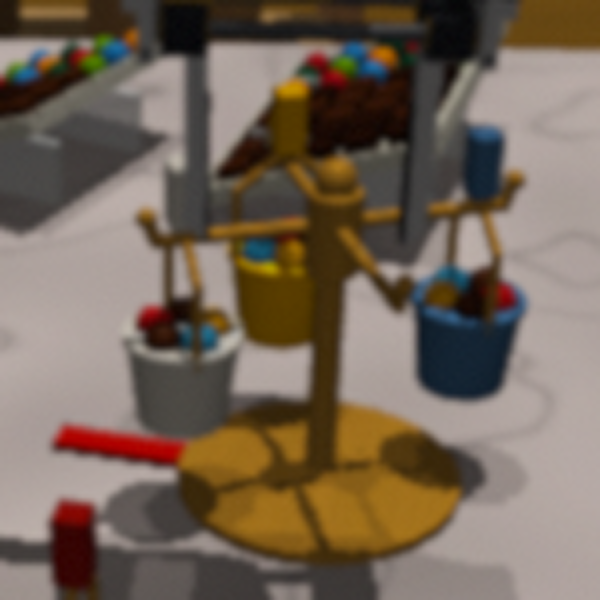

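View pics/c3.png

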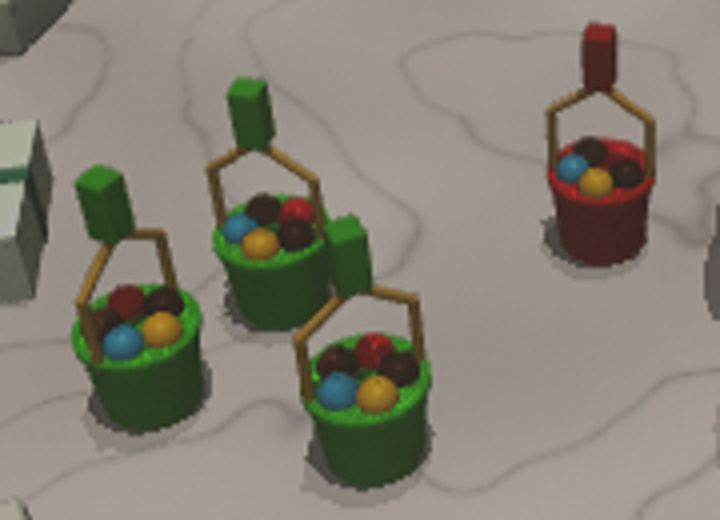

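View pics/c4.png

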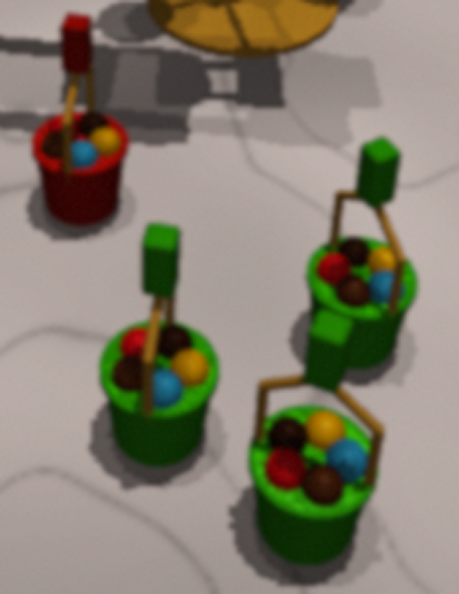

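```bash
cat >> h.py <<'E'
def rp(z,u,v,h):
    r=z['R'].T@np.array([(u-z['cx'])/z['fx'],(v-z['cy'])/z['fy'],1]); o=-z['R'].T@z['t']
    return (o+r*(h-o[2])/r[2]).round(4)
E
python3 - <<'E'
from h import *
s=load('scene0');t=load('side0')
print('shoulders scene',rp(s,185.5,255,.097),rp(s,214.2,244.2,.097))
# side c4 k=2.7 off(210,200)
for a in ((338,197),(403,262)): print('shoulder side',rp(t,210+a[0]/2.7,200+a[1]/2.7,.097))
print('ball scene',rp(s,340.5,207,.184),'side',rp(t,320,153.75,.184))
print('hub top scene',rp(s,320+278/4,150+173/4,.198),'side',rp(t,220+335/4,80+175/4,.198))
for n,z in (('scene',s),('side',t)):
    w=cloud(z);p=z['p'].astype(int)
    red=(p[...,0]>2.2*p[...,1])&(p[...,0]>2.2*p[...,2])&(p[...,0]>90)
    m=red&(w[...,2]<.03)&(w[...,1]>-.1); q=w[m]; print(n,'red',len(q),q.min(0).round(3),q.max(0).round(3))
    c=q[:,:2].mean(0);U,S,V=np.linalg.svd(q[:,:2]-c);print(' line',c.round(4),V[0],S)
    br=(p[...,0]>1.5*p[...,2])&(p[...,2]<80)&(w[...,2]>.009)&(w[...,2]<.02)&(w[...,1]>-.1)&(w[...,0]<.8)
    k,l,st,ce=cv2.connectedComponentsWithStats(br.astype(np.uint8)); i=1+np.argmax(st[1:,4])
    q=w[l==i]; 
    (c,r)=cv2.minEnclosingCircle(q[:,:2].astype(np.float32)); print(' base',len(q),c,r,q[:,2].mean())
    # block-tops of target
    m=(w[...,2]>.150)&(w[...,2]<.162)&(np.hypot(w[...,0]-.627,w[...,1]+.291)<.02)
    q=w[m]; print(' block top',len(q),q.mean(0).round(4)); 
    for (x,y) in ((.508,-.362),(.587,-.42),(.52,-.14)):
        m=(w[...,2]>.145)&(w[...,2]<.165)&(np.hypot(w[...,0]-x,w[...,1]-y)<.045);q=w[m];print('  other',len(q),q.mean(0).round(4))
    m=(w[...,2]>.155)&(w[...,2]<.23)&(np.hypot(w[...,0]-.68,w[...,1]-.05)<.2);q=w[m]
    np.save(n+'_head.npy',q)
E
```

```text
shoulders scene [ 0.6417 -0.3139  0.097 ] [ 0.6101 -0.2612  0.097 ]
shoulder side [ 0.6095 -0.2699  0.097 ]
shoulder side [ 0.6404 -0.3218  0.097 ]
ball scene [ 0.6001 -0.0105  0.184 ] side [ 0.5972 -0.0267  0.184 ]
hub top scene [0.5728 0.09   0.198 ] side [0.5699 0.0825 0.198 ]
scene red 110 [0.412 0.1   0.007] [0.488 0.136 0.012]
 line [0.4487 0.1169] [ 0.95116181 -0.30869273] [0.23720691 0.04425133]
 base 2095 (0.5325913429260254, 0.09464552253484726) 0.12505397200584412 0.01252331591775234
 block top 73 [ 0.6293 -0.2892  0.1558]
  other 78 [ 0.5098 -0.3592  0.1537]
  other 97 [ 0.5893 -0.4162  0.1539]
  other 0 [nan nan nan]
side red 177 [0.412 0.098 0.   ] [0.488 0.132 0.009]
 line [0.4511 0.1142] [ 0.97665083 -0.21483287] [0.29831242 0.0837265 ]
 base 1150 (0.5703383684158325, 0.08759420365095139) 0.07386430352926254 0.011429405657910516
 block top 121 [ 0.6251 -0.2936  0.1544]
  other 184 [ 0.5051 -0.3651  0.1531]
  other 234 [ 0.5843 -0.4218  0.1532]
  other 0 [nan nan nan]<stdin>:21: RuntimeWarning: Mean of empty slice.
  ret = um.true_divide(
```

```bash
python3 - <<'E'
from h import *
from scipy.optimize import least_squares
from bench import robot
s=load('scene0');t=load('side0')
ci=robot.camera_info('wrist');p,d=robot.snapshot('wrist')
cv2.imwrite('pics/w0.png',p[:,:,::-1]);np.savez('wrist0.npz',p=p,d=d,**ci)
for n,z in (('scene',s),('side',t)):
    w=cloud(z);p=z['p'].astype(int)
    br=(p[...,0]>1.5*p[...,2])&(w[...,2]>.004)&(w[...,2]<.025)&(np.hypot(w[...,0]-.571,w[...,1]-.088)<.11)&(p[...,0]<2.2*p[...,1])
    vs,us=np.nonzero(br)
    pts=np.array([rp(z,u,v,.014)[:2] for u,v in zip(us,vs)])
    h=cv2.convexHull(pts.astype(np.float32))[:,0]
    f=least_squares(lambda x:np.hypot(h[:,0]-x[0],h[:,1]-x[1])-x[2],[.571,.088,.085],loss='soft_l1',f_scale=.002)
    r=f.fun*1000; print(n,f.x.round(4),len(h),r.round(1))
    f=least_squares(lambda x:np.hypot(h[:,0]-x[0],h[:,1]-x[1])-.085,[.571,.088],loss='soft_l1',f_scale=.002);print(f.x.round(4))
    red=(p[...,0]>2.2*p[...,1])&(p[...,0]>2.2*p[...,2])&(p[...,0]>90)
    m=red&(w[...,2]<.03)&(w[...,1]>-.1)
    for h in (0,.01):
        q=np.array([rp(z,u,v,h)[:2] for v,u in zip(*np.nonzero(m))]);c=q.mean(0);V=np.linalg.svd(q-c)[2];print(' red',h,c.round(4),np.degrees(np.arctan2(V[0,1],V[0,0]))%180, q[q[:,0].argmin()],q[:,0].min(),q[:,0].max())
E
```

```text
scene [0.5786 0.0866 0.0851] 31 [ 0.8 -0.6 -1.3 -1.3 -2.1 -1.8  1.4 25.6  0.1  0.2 -0.2 -0.3 -0.5 -1.3
 -0.9 -0.7 -0.8 -0.2 -0.6 -0.  -0.2 -0.   0.7  0.5  0.9  0.9  1.   1.5
  1.6  0.4  0.2]
[0.5787 0.0866]
 red 0 [0.437  0.1211] 161.96860954906427 [0.4027 0.1246] 0.4027 0.4757
 red 0.01 [0.4493 0.1167] 161.9761281372073 [0.4155 0.1202] 0.4155 0.4874
side [0.5689 0.0745 0.0844] 32 [-0.3 -0.3 -0.1 -0.7 -1.2  0.2  0.1  0.4  0.9  0.6  0.2 -0.6 -0.3 15.7
 -2.3 -1.7 -1.2 -0.8  2.1  0.8  0.2 -0.3  1.   1.4  0.3 -0.2 -0.3  0.9
 -0.6 -0.7  0.2 -0.3]
[0.5684 0.0747]
 red 0 [0.4505 0.124 ] 167.71457491329383 [0.4106 0.1311] 0.4106 0.4877
 red 0.01 [0.4514 0.1082] 167.7173372307925 [0.4123 0.1152] 0.4123 0.4881
```

View pics/w0.png

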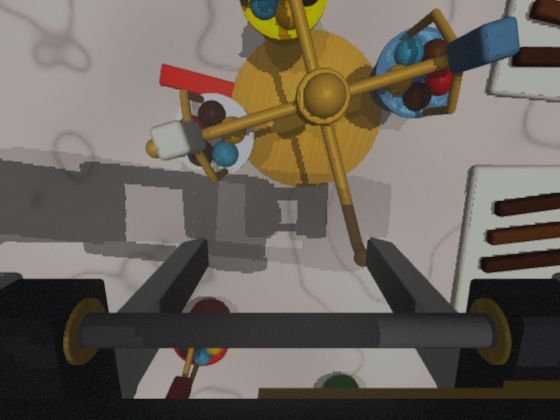

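```bash
python3 - <<'E'
from h import *
z=load('wrist0')
cv2.imwrite('pics/w0c.png',cv2.resize(z['p'][40:280,140:440,::-1],None,fx=2.6,fy=2.4,interpolation=cv2.INTER_CUBIC))
print(z['R'],z['t'],z['fx'],-z['R'].T@z['t'])
print('hub',rp(z,323,95,.2),'ball',rp(z,362,258,.186),'ptr end',rp(z,161,76,.008),rp(z,232,89,.008))
w=cloud(z);p=z['p'].astype(int)
for a in ((323,95),(362,258),(345,190),(190,80)):print(a,pt(z,*a).round(4))
red=(p[...,0]>2.2*p[...,1])&(p[...,0]>2.2*p[...,2])&(p[...,0]>90)&(w[...,2]<.03)
red[:, 260:]=0; red[150:]=0
q=w[red];c=q.mean(0);V=np.linalg.svd(q[:,:2]-c[:2])[2];print('red',len(q),c.round(4),np.degrees(np.arctan2(V[0,1],V[0,0]))%180,np.median(q[:,2]),q.min(0),q.max(0))
br=(p[...,0]>1.5*p[...,2])&(abs(w[...,2]-.014)<.004)
q=w[br]; q=q[np.hypot(q[:,0]-.57,q[:,1]-.087)<.1]
h=cv2.convexHull(q[:,:2].astype(np.float32))[:,0];from scipy.optimize import least_squares
f=least_squares(lambda x:np.hypot(h[:,0]-x[0],h[:,1]-x[1])-x[2],[.571,.088,.085],loss='soft_l1',f_scale=.002);print(f.x.round(4),(f.fun*1e3).round(1),np.median(q[:,2]))
a=(abs(w[...,2]-.172)<.006)&(p[...,0]>1.5*p[...,2]);q=w[a];q=q[(q[:,1]<.065)&(q[:,1]>-.005)&(abs(q[:,0]-.585)<.03)]
c=q.mean(0);V=np.linalg.svd(q[:,:2]-c[:2])[2];print('arm',len(q),c.round(4),np.degrees(np.arctan2(V[0,1],V[0,0])))
E
```

```text
[[ 9.99997810e-01 -7.93124646e-04 -1.93654001e-03]
 [-2.94985153e-04 -9.69580266e-01  2.44773407e-01]
 [-2.07176680e-03 -2.44772300e-01 -9.69578377e-01]] [-0.54934643 -0.02391485  0.39106502] 322.0606897827692 [0.55014837 0.07209882 0.38395808]
hub [0.5693 0.0897 0.2   ] ball [ 0.5992 -0.0105  0.186 ] ptr end [0.4123 0.1279 0.008 ] [0.4891 0.1145 0.008 ]
(323, 95) [0.5686 0.089  0.2073]
(362, 258) [ 0.5983 -0.0089  0.1898]
(345, 190) [0.5884 0.0326 0.1731]
(190, 80) [0.4437 0.1238 0.0082]
red 1301 [0.4478 0.1224 0.0082] 168.57437388265527 0.008235950064847255 [0.4105716  0.10609776 0.00400462] [0.49056184 0.13996584 0.01056851]
[0.5702 0.091  0.0804] [ 3.  -0.1 -2.7  2.5  0.7 -0.3 -0.8 -2.7 -3.2  0.3 11.3  6.7 -3.4 -0.1
  0.8  2.9 -2.  -3.  -3.6  2.8  0.6] 0.011793609771505106
arm 1211 [0.587  0.0321 0.1735] -73.33949266587541
```

View pics/w0c.png

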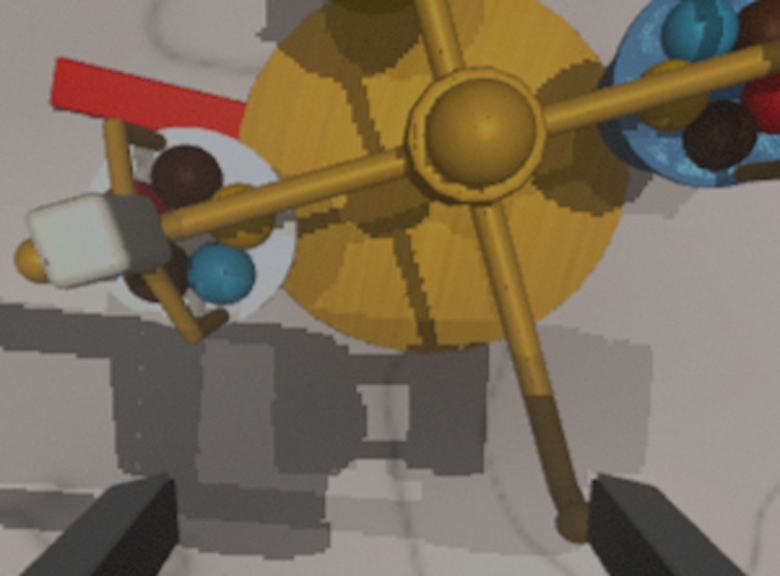

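Request:
{"api": "step_arm", "payload": {"commands": [{"xyz":[0.01,0,0.03],"twist":[0,0,6]},{"xyz":[0.035,0.006,0.046],"twist":[0,0,12]},{"xyz":[0.0436,0.0085,0.046],"twist":[0,0,16.6]},{"xyz":[0.0436,0.0085,0.046],"twist":[0,0,16.6]}], "fingers": 90}}

```text
time: 0.48
tool_pos: [0.5952, 0.0088, 0.2597]
ee_rot: [-1.571, -0.001, 0.292]
wrist_force: [0.3, 0.2, -0.2]
width: 0.0707
```

```bash
python3 - <<'E'
from h import *
from bench import robot
print(robot.get_obs())
ci=robot.camera_info('wrist');p,d=robot.snapshot('wrist')
cv2.imwrite('pics/w1.png',p[:,:,::-1]);np.savez('wrist1.npz',p=p,d=d,**ci)
E
```

```text
{'time': 0.4833, 'joint_positions': array([-8.05648711e-02,  1.84252090e-01,  1.17131160e+00,  2.42248371e-04,
        1.78456245e+00, -3.72029653e-01]), 'qvel': array([-0.0074028 , -0.02092832,  0.07234707, -0.00896146,  0.01794341,
        0.10219293]), 'joint_torque': array([  0.19936284, -39.20506597, -31.889323  ,   0.11277053,
        -0.0396364 ,  -0.54652467]), 'tool_pos': array([0.59517893, 0.00881103, 0.25973352]), 'ee_rot': array([-1.57110895e+00, -1.45223084e-03,  2.91516573e-01]), 'wrist_force': array([ 0.34202666,  0.20388851, -0.22810569]), 'wrist_torque': array([-0.00087788, -0.03712086,  0.00214022]), 'width': 0.07067968962166508}
```

View pics/w1.png

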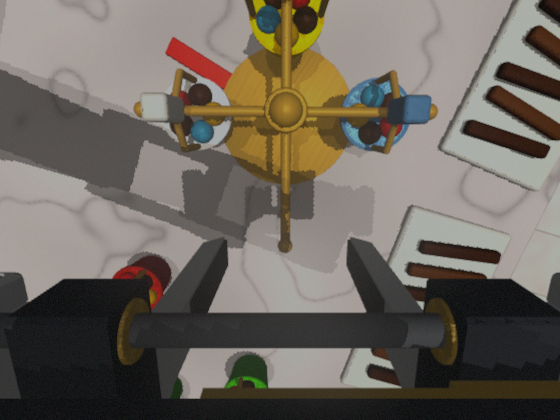

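Request:
{"api": "step_arm", "payload": {"commands": [{"xyz":[0,0,-0.035],"twist":[0,0,0]},{"xyz":[0,0,-0.07],"twist":[0,0,0]},{"xyz":[0,0,-0.099],"twist":[0,0,0]},{"xyz":[0,0,-0.099],"twist":[0,0,0]}]}}

```text
time: 0.87
tool_pos: [0.5879, 0.0087, 0.1514]
ee_rot: [-1.565, 0.016, 0.288]
wrist_force: [-0.6, 0.0, -1.4]
width: 0.0606
```

Request:
{"api": "step_arm", "payload": {"commands": [{"xyz":[0,0,0],"twist":[0,0,0]},{"xyz":[0,0,0],"twist":[0,0,0]},{"xyz":[0,0,0],"twist":[0,0,0]},{"xyz":[0,0,0],"twist":[0,0,0]},{"xyz":[0,0,0],"twist":[0,0,0]},{"xyz":[0,0,0],"twist":[0,0,0]}], "fingers": 212}}

```text
time: 1.37
tool_pos: [0.5943, 0.0085, 0.162]
ee_rot: [-1.572, -0.002, 0.29]
wrist_force: [0.2, -0.1, 0.5]
width: 0.0243
```

```bash
python3 - <<'E'
from h import *
from bench import robot
print(robot.get_obs())
ci=robot.camera_info('wrist');p,d=robot.snapshot('wrist')
cv2.imwrite('pics/w2.png',p[:,:,::-1]);np.savez('wrist2.npz',p=p,d=d,**ci)
z=load('wrist0')
# pointer edges
for zz in (.008,):
  a=rp(z,161.9,64.2,zz);b=rp(z,233.5,81.7,zz);c=rp(z,159.2,82.9,zz);e=rp(z,232.3,96.3,zz)
  for m,n in((a,b),(c,e)):print(m,n,np.degrees(np.arctan2(*(m-n)[1::-1])))
# arc
for (ax,ay) in ((.5693,.09),):
  for th in np.arange(-73.4,-194,-6.0): print(round(th+73.4,1),(np.array([.085*np.cos(np.radians(th))+ax,.085*np.sin(np.radians(th))+ay])-[.5936,.0085]).round(4))
E
```

```text
{'time': 1.3667, 'joint_positions': array([-8.11767850e-02,  1.98564381e-01,  1.34711358e+00,  4.13213311e-05,
        1.59328624e+00, -3.70750886e-01]), 'qvel': array([ 4.90469685e-05,  5.55741390e-03,  1.21601002e-02,  2.93157408e-04,
       -3.17574484e-03, -5.56848207e-04]), 'joint_torque': array([-6.82682090e-03, -3.85004711e+01, -3.00120628e+01,  6.31910283e-02,
        3.19800968e-02,  1.62086253e-03]), 'tool_pos': array([0.5942852 , 0.00845279, 0.16202829]), 'ee_rot': array([-1.57171015, -0.00246483,  0.28957621]), 'wrist_force': array([ 0.2149108 , -0.07352972,  0.5227213 ]), 'wrist_torque': array([ 0.0134036 , -0.02470876, -0.00851114]), 'width': 0.024257885902098462}
[0.4144 0.1398 0.008 ] [0.4911 0.122  0.008 ] 166.9344793762466
[0.4096 0.1209 0.008 ] [0.4891 0.1069 0.008 ] 170.01257842498646
0.0 [-0.  0.]
-6.0 [-0.0087 -0.002 ]
-12.0 [-0.0175 -0.0032]
-18.0 [-0.0264 -0.0035]
-24.0 [-0.0352 -0.0028]
-30.0 [-0.044  -0.0012]
-36.0 [-0.0525  0.0013]
-42.0 [-0.0608  0.0047]
-48.0 [-0.0686  0.0089]
-54.0 [-0.0759  0.014 ]
-60.0 [-0.0827  0.0197]
-66.0 [-0.0888  0.0262]
-72.0 [-0.0943  0.0332]
-78.0 [-0.0989  0.0408]
-84.0 [-0.1028  0.0488]
-90.0 [-0.1058  0.0572]
-96.0 [-0.1078  0.0659]
-102.0 [-0.109   0.0747]
-108.0 [-0.1093  0.0836]
-114.0 [-0.1086  0.0924]
-120.0 [-0.107   0.1012]
```

View pics/w2.png

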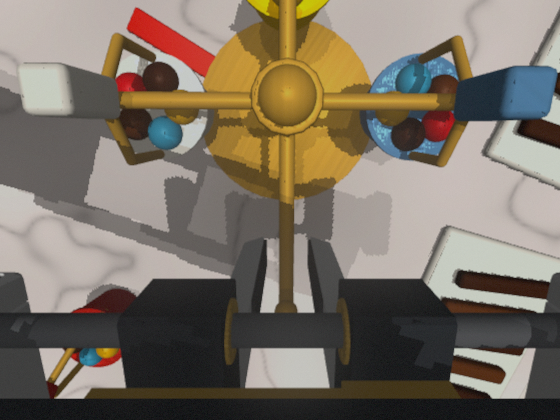

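Request:
{"api": "step_arm", "payload": {"commands": [{"xyz":[-0.0043,-0.001,0],"twist":[0,0,-3]},{"xyz":[-0.0087,-0.002,0],"twist":[0,0,-6]},{"xyz":[-0.0175,-0.0032,0],"twist":[0,0,-12]},{"xyz":[-0.0264,-0.0035,0],"twist":[0,0,-18]},{"xyz":[-0.0352,-0.0028,0],"twist":[0,0,-24]},{"xyz":[-0.044,-0.0012,0],"twist":[0,0,-30]},{"xyz":[-0.0525,0.0013,0],"twist":[0,0,-36]},{"xyz":[-0.0608,0.0047,0],"twist":[0,0,-42]},{"xyz":[-0.0686,0.0089,0],"twist":[0,0,-48]},{"xyz":[-0.0759,0.014,0],"twist":[0,0,-54]},{"xyz":[-0.0827,0.0197,0],"twist":[0,0,-60]},{"xyz":[-0.0827,0.0197,0],"twist":[0,0,-60]}]}}

```text
time: 2.42
tool_pos: [0.5103, 0.029, 0.1611]
ee_rot: [-1.57, -0.0, -0.758]
wrist_force: [0.1, 0.1, 0.4]
width: 0.0162
```

```bash
python3 - <<'E'
from h import *
from bench import robot
print(robot.get_obs())
ci=robot.camera_info('wrist');p,d=robot.snapshot('wrist')
cv2.imwrite('pics/w3.png',p[:,:,::-1]);np.savez('wrist3.npz',p=p,d=d,**ci)
E
```

```text
{'time': 2.4167, 'joint_positions': array([-5.45223541e-02,  1.64459960e-02,  1.54856264e+00,  3.58750883e-04,
        1.57585690e+00,  7.03735131e-01]), 'qvel': array([-0.01201839,  0.01974885, -0.01628134, -0.01312683, -0.00777073,
       -0.15422818]), 'joint_torque': array([  0.10573876, -30.62314868, -29.77868378,   0.0988044 ,
        -0.0845646 ,   0.8216127 ]), 'tool_pos': array([0.51034375, 0.02895459, 0.16109875]), 'ee_rot': array([-1.57005231e+00, -3.22248754e-04, -7.58255659e-01]), 'wrist_force': array([0.10912856, 0.0790445 , 0.43474828]), 'wrist_torque': array([-0.01595685,  0.01741888,  0.03141075]), 'width': 0.016201753220074652}
```

View pics/w3.png

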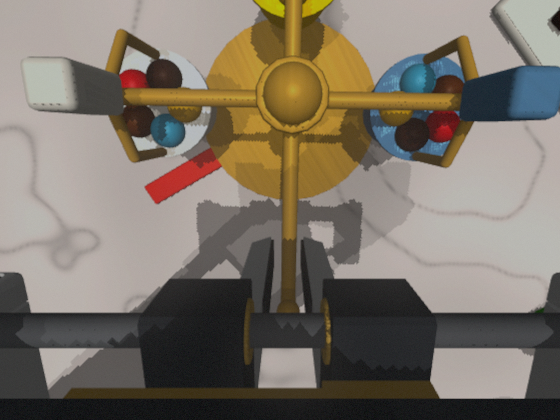

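```bash
python3 - <<'E'
from h import *
for n in ('wrist1','wrist2','wrist3'):
    z=load(n);w=cloud(z);p=z['p'].astype(int)
    red=((p[...,0]>2.5*p[...,1])&(p[...,0]>2.5*p[...,2])&(p[...,0]>120)&(w[...,2]<.025)).astype(np.uint8)
    k,l,st,ce=cv2.connectedComponentsWithStats(red);red[:]=0
    for i in range(1,k):
        if st[i,4]>300 and np.hypot(*(w[l==i].mean(0)[:2]-[.45,.12]))<.03: red[l==i]=1
    q=w[red>0];r=cv2.minAreaRect((q[:,:2]*1000).astype(np.float32));
    a=q[:,:2]-q[:,:2].mean(0);V=np.linalg.svd(a)[2]
    print(n,len(q),q.mean(0),'rect',r,'pca',np.degrees(np.arctan2(V[0,1],V[0,0]))%180, 'bearing from axis',np.degrees(np.arctan2(q[:,1].mean()-.09,q[:,0].mean()-.5693)))
z=load('wrist3')
w=cloud(z);print('hub',pt(z,292,95))
cv2.imwrite('pics/w3c.png',cv2.resize(z['p'][130:220,130:240,::-1],None,fx=6,fy=6,interpolation=cv2.INTER_CUBIC))
E
```

```text
wrist1 1156 [0.44963526 0.12123601 0.00812768] rect ((450.4775390625, 120.79196166992188), (20.476581573486328, 79.11731719970703), 75.59256744384766) pca 166.1344894905648 bearing from axis 165.3705541595724
wrist2 2084 [0.44946058 0.12122252 0.00818625] rect ((450.453125, 120.6603012084961), (21.12250328063965, 79.87020874023438), 75.75518035888672) pca 166.13719799214016 bearing from axis 165.39700281582185
wrist3 1483 [0.44922976 0.12073686 0.00815854] rect ((450.3274230957031, 120.80809783935547), (20.71958351135254, 80.12103271484375), 75.71885681152344) pca 164.32482428508456 bearing from axis 165.6411643056132
hub [0.56915542 0.08897246 0.20697794]
```

View pics/w3c.png

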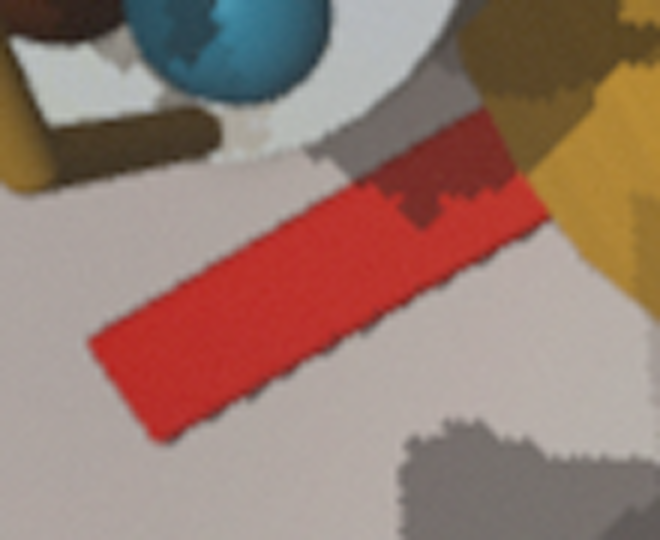

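Request:
{"api": "step_arm", "payload": {"commands": [{"xyz":[-0.003,0.0032,0],"twist":[0,0,-3]},{"xyz":[-0.0061,0.0065,0],"twist":[0,0,-6]},{"xyz":[-0.0116,0.0135,0],"twist":[0,0,-12]},{"xyz":[-0.0162,0.0211,0],"twist":[0,0,-18]},{"xyz":[-0.0201,0.0291,0],"twist":[0,0,-24]},{"xyz":[-0.0231,0.0375,0],"twist":[0,0,-30]},{"xyz":[-0.0251,0.0462,0],"twist":[0,0,-36]},{"xyz":[-0.0263,0.055,0],"twist":[0,0,-42]},{"xyz":[-0.0266,0.0639,0],"twist":[0,0,-48]},{"xyz":[-0.0259,0.0727,0],"twist":[0,0,-54]},{"xyz":[-0.0243,0.0815,0],"twist":[0,0,-60]},{"xyz":[-0.0239,0.083,0],"twist":[0,0,-61]}]}}

```text
time: 3.47
tool_pos: [0.4876, 0.1118, 0.1606]
ee_rot: [-1.571, 0.0, -1.821]
wrist_force: [-0.2, 0.0, -0.4]
width: 0.0157
```

Request:
{"api": "step_arm", "payload": {"commands": [{"xyz":[0,0,0],"twist":[0,0,0]},{"xyz":[0,0,0],"twist":[0,0,0]},{"xyz":[0,0,0],"twist":[0,0,0]},{"xyz":[0,0,0],"twist":[0,0,0]},{"xyz":[0,0,0],"twist":[0,0,0]}], "fingers": 235}}

```text
time: 3.88
tool_pos: [0.487, 0.1106, 0.1605]
ee_rot: [-1.571, -0.001, -1.822]
wrist_force: [0.4, -1.1, -0.4]
width: 0.0071
```

```bash
cat > look.py <<'E'
from h import *
from bench import robot
import sys
def look(n,o):
    print({k:np.round(v,4) for k,v in robot.get_obs().items() if k in('time','tool_pos','ee_rot','wrist_force','width','joint_positions')})
    ci=robot.camera_info(n);p,d=robot.snapshot(n)
    cv2.imwrite(f'pics/{o}.png',p[:,:,::-1]);np.savez(f'{o}.npz',p=p,d=d,**ci)
if __name__=='__main__': look(*sys.argv[1:3])
E
python3 look.py wrist w4
```

```text
{'time': np.float64(3.8833), 'joint_positions': array([ 1.1010e-01, -8.8000e-03,  1.5752e+00, -7.0000e-04,  1.5753e+00,
        1.9321e+00]), 'tool_pos': array([0.487 , 0.1106, 0.1605]), 'ee_rot': array([-1.5706e+00, -7.0000e-04, -1.8219e+00]), 'wrist_force': array([ 0.3871, -1.1019, -0.4305]), 'width': np.float64(0.0071)}
```

View pics/w4.png

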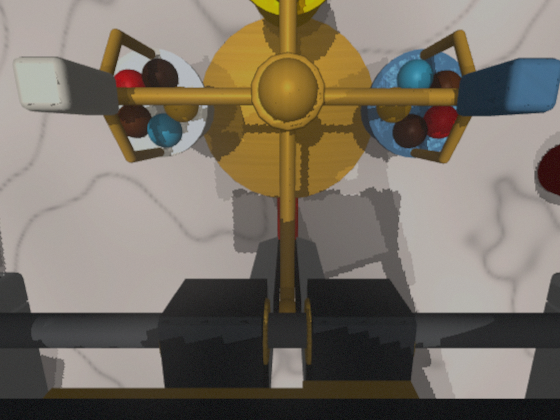

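Request:
{"api": "step_arm", "payload": {"commands": [{"xyz":[0,0,0],"twist":[0,0,0]},{"xyz":[0,0,0],"twist":[0,0,0]},{"xyz":[0,0,0],"twist":[0,0,0]},{"xyz":[0,0,0],"twist":[0,0,0]},{"xyz":[0,0,0],"twist":[0,0,0]},{"xyz":[0,0,0.02],"twist":[0,0,0]},{"xyz":[0,0,0.05],"twist":[0,0,0]},{"xyz":[0,0,0.08],"twist":[0,0,0]},{"xyz":[0,0,0.11],"twist":[0,0,0]},{"xyz":[0,0,0.14],"twist":[0,0,0]},{"xyz":[0,0,0.14],"twist":[0,0,0]},{"xyz":[0,0,0.14],"twist":[0,0,0]}], "fingers": 60}}

```text
time: 4.93
tool_pos: [0.4879, 0.1114, 0.3029]
ee_rot: [-1.566, 0.002, -1.822]
wrist_force: [0.1, -1.0, -0.5]
width: 0.0717
```

```bash
python3 look.py wrist w5; python3 look.py scene s5 ; python3 - <<'E'
from h import *
z=load('w5')
w=cloud(z);p=z['p'].astype(int)
red=((p[...,0]>2.5*p[...,1])&(p[...,0]>2.5*p[...,2])&(p[...,0]>60)&(w[...,2]<.015)&(np.hypot(w[...,0]-.45,w[...,1]-.12)<.06))
q=w[red];c=q.mean(0);V=np.linalg.svd(q[:,:2]-c[:2])[2];print('ptr',len(q),c.round(4),np.degrees(np.arctan2(V[0,1],V[0,0]))%180)
a=(abs(w[...,2]-.172)<.006)&(p[...,0]>1.5*p[...,2]);ax=np.array([.5693,.0897])
d=w[...,:2]-ax; th=np.degrees(np.arctan2(d[...,1],d[...,0]));r=np.hypot(d[...,0],d[...,1])
for base in (165.6,75.6,-14.4,-104.4):
    dd=(th-base+180)%360-180
    m=a&(abs(dd)<15)&(r>.03)&(r<.09)
    q=w[m];c=q.mean(0);V=np.linalg.svd(q[:,:2]-c[:2])[2]; print(base,len(q),np.degrees(np.arctan2(V[0,1],V[0,0]))%180, np.median(dd[m]))
E
```

```text
{'time': np.float64(4.9333), 'joint_positions': array([ 1.1110e-01, -2.7700e-02,  1.3130e+00,  1.0000e-04,  1.8512e+00,
        1.9330e+00]), 'tool_pos': array([0.4879, 0.1114, 0.3029]), 'ee_rot': array([-1.5661e+00,  1.8000e-03, -1.8219e+00]), 'wrist_force': array([ 0.1069, -0.9726, -0.4501]), 'width': np.float64(0.0717)}
{'time': np.float64(4.9833), 'joint_positions': array([ 0.1111, -0.0266,  1.3163, -0.    ,  1.851 ,  1.933 ]), 'tool_pos': array([0.4872, 0.1113, 0.3007]), 'ee_rot': array([-1.570e+00,  3.000e-04, -1.822e+00]), 'wrist_force': array([0.8047, 0.063 , 0.662 ]), 'width': np.float64(0.0718)}
ptr 69 [0.468  0.1166 0.0082] 167.9811092211466
165.6 545 165.00239758691205 -1.418086874513591
75.6 607 77.91596018788108 -1.4513197226035004
-14.4 799 165.60274959731154 1.0538032405666797
-104.4 616 74.04624163774481 0.8559469343574193
```

View pics/w5.png

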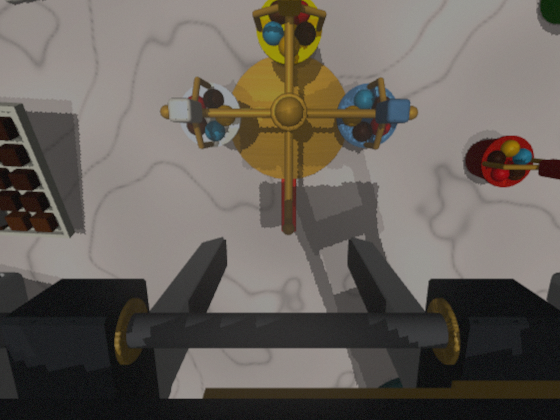

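View pics/s5.png

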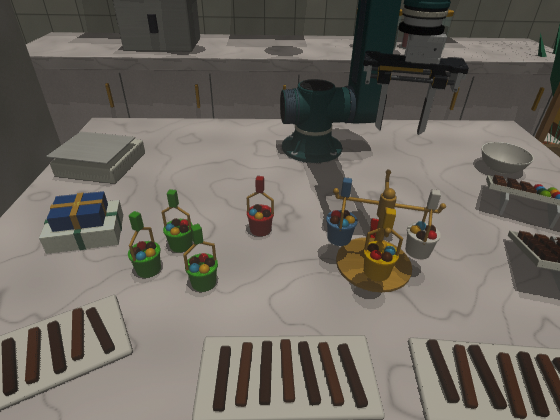

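Request:
{"api": "step_arm", "payload": {"commands": [{"xyz":[0.005,-0.015,0],"twist":[0,0,2]},{"xyz":[0.015,-0.045,0],"twist":[0,0,6]},{"xyz":[0.029,-0.085,0],"twist":[0,0,10]},{"xyz":[0.043,-0.125,0],"twist":[0,0,15]},{"xyz":[0.057,-0.165,0],"twist":[0,0,20]},{"xyz":[0.071,-0.205,0],"twist":[0,0,25]},{"xyz":[0.085,-0.245,0],"twist":[0,0,30]},{"xyz":[0.099,-0.285,0],"twist":[0,0,35]},{"xyz":[0.113,-0.325,0],"twist":[0,0,39]},{"xyz":[0.125,-0.36,-0.015],"twist":[0,0,43]},{"xyz":[0.134,-0.388,-0.035],"twist":[0,0,45.4]},{"xyz":[0.139,-0.402,-0.05],"twist":[0,0,45.4]}], "fingers": 100}}

```text
time: 6.03
tool_pos: [0.6252, -0.2946, 0.2447]
ee_rot: [-1.575, 0.005, -1.033]
wrist_force: [-0.8, 0.5, 0.3]
width: 0.0575
```

Request:
{"api": "step_arm", "payload": {"commands": [{"xyz":[0,0,0],"twist":[0,0,0]},{"xyz":[0,0,0],"twist":[0,0,0]},{"xyz":[0,0,0],"twist":[0,0,0]}]}}

```text
time: 6.28
tool_pos: [0.626, -0.289, 0.2511]
ee_rot: [-1.57, 0.001, -1.029]
wrist_force: [0.0, 0.4, 0.8]
width: 0.0573
```

```bash
python3 look.py wrist w6
```

```text
{'time': np.float64(6.2833), 'joint_positions': array([-5.1500e-01,  4.0820e-01,  9.0690e-01,  8.0000e-04,  1.8269e+00,
        5.1380e-01]), 'tool_pos': array([ 0.626 , -0.289 ,  0.2511]), 'ee_rot': array([-1.5703e+00,  7.0000e-04, -1.0286e+00]), 'wrist_force': array([0.0062, 0.3743, 0.7836]), 'width': np.float64(0.0573)}
```

View pics/w6.png

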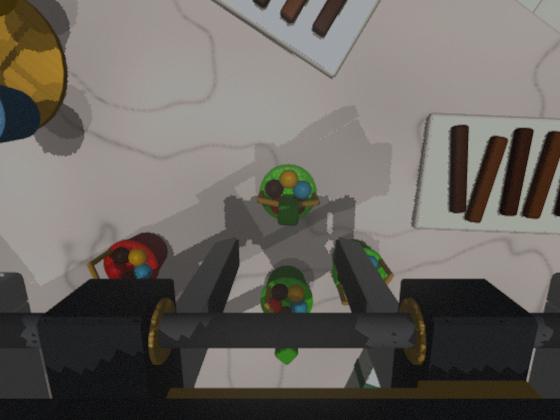

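```bash
python3 - <<'E'
from h import *
z=load('w6');w=cloud(z);p=z['p'].astype(int)
print(proj(z,[.626,-.289,.156]))
for a in ((288,197),(289,210),(289,221),(260,201),(318,204)):print(a,pt(z,*a).round(4))
g=(p[...,1]>1.6*p[...,0])&(p[...,1]>1.6*p[...,2])&(w[...,2]>.150)
k,l,st,ce=cv2.connectedComponentsWithStats(g.astype(np.uint8))
for i in range(1,k):
    if st[i,4]>20:
        q=w[l==i];print(ce[i],st[i,4],q.mean(0).round(4),cv2.minAreaRect((q[:,:2]*1000).astype(np.float32)))
print(rp(z,258,201,.099),rp(z,318,203.5,.099))
cv2.imwrite('pics/w6c.png',cv2.resize(z['p'][150:240,235:345,::-1],None,fx=6,fy=6,interpolation=cv2.INTER_CUBIC))
E
```

```text
[288.09713006 215.06174644]
(288, 197) [ 0.6333 -0.2846  0.1215]
(289, 210) [ 0.6303 -0.2873  0.1562]
(289, 221) [ 0.6219 -0.2924  0.1561]
(260, 201) [ 0.6112 -0.2644  0.1006]
(318, 204) [ 0.6243 -0.3373  0.0011]
[287.59288538 214.43873518] 253 [ 0.6262 -0.2884  0.1559] ((626.056640625, -288.8952941894531), (16.776229858398438, 15.537639617919922), 30.851490020751953)
[286.14912281 354.71052632] 228 [ 0.5055 -0.3594  0.1558] ((505.65240478515625, -359.3175964355469), (16.65047264099121, 16.739316940307617), 79.32618713378906)
[ 0.6097 -0.2627  0.099 ] [ 0.6394 -0.3171  0.099 ]
```

View pics/w6c.png

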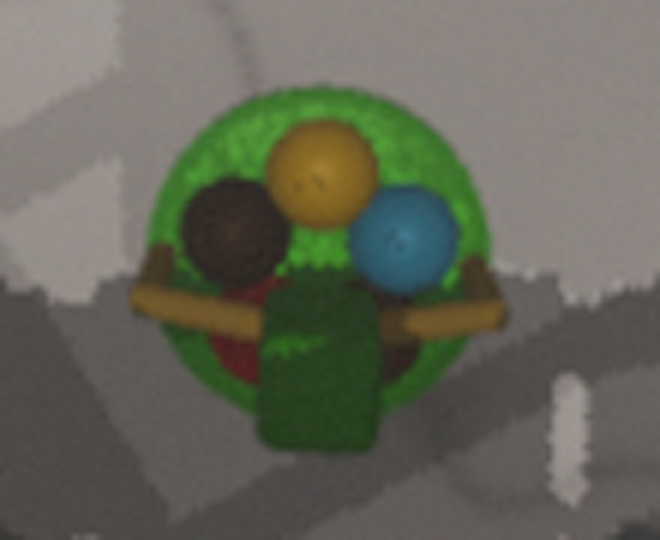

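Request:
{"api": "step_arm", "payload": {"commands": [{"xyz":[0,0.001,-0.02],"twist":[0,0,0]},{"xyz":[0,0.001,-0.045],"twist":[0,0,0]},{"xyz":[0,0.001,-0.07],"twist":[0,0,0]},{"xyz":[0,0.001,-0.09],"twist":[0,0,0]},{"xyz":[0,0.001,-0.105],"twist":[0,0,0]},{"xyz":[0,0.001,-0.115],"twist":[0,0,0]},{"xyz":[0,0.001,-0.121],"twist":[0,0,0]},{"xyz":[0,0.001,-0.121],"twist":[0,0,0]},{"xyz":[0,0.001,-0.121],"twist":[0,0,0]}]}}

```text
time: 7.08
tool_pos: [0.6266, -0.2894, 0.1312]
ee_rot: [-1.57, -0.002, -1.029]
wrist_force: [-0.1, 0.7, 1.3]
width: 0.0571
```

Request:
{"api": "step_arm", "payload": {"commands": [{"xyz":[0,0,0],"twist":[0,0,0]},{"xyz":[0,0,0],"twist":[0,0,0]},{"xyz":[0,0,0],"twist":[0,0,0]},{"xyz":[0,0,0],"twist":[0,0,0]},{"xyz":[0,0,0],"twist":[0,0,0]},{"xyz":[0,0,0],"twist":[0,0,0]},{"xyz":[0,0,0],"twist":[0,0,0]},{"xyz":[0,0,0],"twist":[0,0,0]}], "fingers": 255}}

```text
time: 7.75
tool_pos: [0.626, -0.2899, 0.1295]
ee_rot: [-1.571, -0.0, -1.03]
wrist_force: [-0.6, -0.5, 1.3]
width: 0.0177
```

```bash
python3 look.py wrist w7;python3 look.py side d7
```

```text
{'time': np.float64(7.75), 'joint_positions': array([-5.1570e-01,  4.2600e-01,  1.1220e+00, -2.0000e-04,  1.5934e+00,
        5.1400e-01]), 'tool_pos': array([ 0.626 , -0.2899,  0.1295]), 'ee_rot': array([-1.5709e+00, -2.0000e-04, -1.0298e+00]), 'wrist_force': array([-0.5755, -0.5291,  1.2704]), 'width': np.float64(0.0177)}
{'time': np.float64(7.8), 'joint_positions': array([-5.1580e-01,  4.2600e-01,  1.1220e+00, -2.0000e-04,  1.5934e+00,
        5.1410e-01]), 'tool_pos': array([ 0.626 , -0.2899,  0.1295]), 'ee_rot': array([-1.5709e+00, -2.0000e-04, -1.0299e+00]), 'wrist_force': array([ 0.5781,  0.8565, -0.1717]), 'width': np.float64(0.0179)}
```

View pics/w7.png

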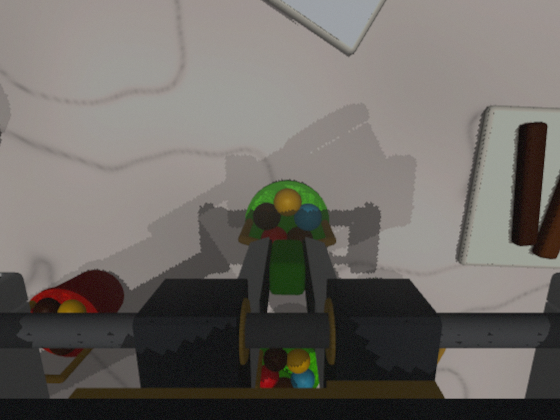

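View pics/d7.png

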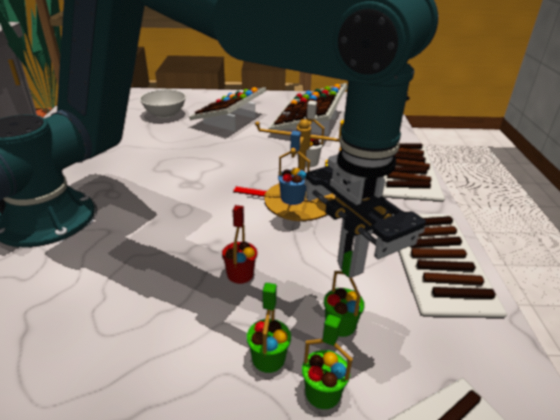

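Request:
{"api": "step_arm", "payload": {"commands": [{"xyz":[0,0,0.008],"twist":[0,0,0]},{"xyz":[0,0,0.03],"twist":[0,0,0]},{"xyz":[0,0,0.06],"twist":[0,0,0]},{"xyz":[0,0,0.09],"twist":[0,0,0]},{"xyz":[0,0,0.12],"twist":[0,0,0]},{"xyz":[0,0,0.15],"twist":[0,0,0]},{"xyz":[0,0,0.175],"twist":[0,0,0]},{"xyz":[0,0,0.193],"twist":[0,0,0]},{"xyz":[0,0,0.2],"twist":[0,0,0]},{"xyz":[0,0,0.2],"twist":[0,0,0]}]}}

```text
time: 8.68
tool_pos: [0.6265, -0.29, 0.3321]
ee_rot: [-1.569, -0.004, -1.03]
wrist_force: [0.8, 1.0, -1.6]
width: 0.0178
```

Request:
{"api": "step_arm", "payload": {"commands": [{"xyz":[-0.006,0.01,0],"twist":[0,0,-1]},{"xyz":[-0.016,0.026,0],"twist":[0,0,-3]},{"xyz":[-0.03,0.049,0],"twist":[0,0,-5]},{"xyz":[-0.046,0.074,0],"twist":[0,0,-8]},{"xyz":[-0.062,0.1,0],"twist":[0,0,-11]},{"xyz":[-0.078,0.126,0],"twist":[0,0,-14]},{"xyz":[-0.094,0.152,0],"twist":[0,0,-17]},{"xyz":[-0.11,0.178,0],"twist":[0,0,-20]},{"xyz":[-0.126,0.204,0],"twist":[0,0,-23]},{"xyz":[-0.142,0.23,0],"twist":[0,0,-26]},{"xyz":[-0.158,0.256,0],"twist":[0,0,-29]},{"xyz":[-0.174,0.282,0],"twist":[0,0,-32]}]}}

```text
time: 9.68
tool_pos: [0.4502, -0.0066, 0.327]
ee_rot: [-1.575, 0.001, -1.591]
wrist_force: [-0.1, 0.7, -3.4]
width: 0.0178
```

Request:
{"api": "step_arm", "payload": {"commands": [{"xyz":[-0.016,0.026,0],"twist":[0,0,-3]},{"xyz":[-0.032,0.051,0],"twist":[0,0,-6]},{"xyz":[-0.048,0.077,0],"twist":[0,0,-9]},{"xyz":[-0.064,0.103,0],"twist":[0,0,-11]},{"xyz":[-0.078,0.124,0],"twist":[0,0,-12.5]},{"xyz":[-0.088,0.14,0],"twist":[0,0,-13.4]},{"xyz":[-0.094,0.15,0],"twist":[0,0,-13.4]},{"xyz":[-0.096,0.1525,0],"twist":[0,0,-13.4]},{"xyz":[-0.096,0.1525,0],"twist":[0,0,-13.4]},{"xyz":[-0.096,0.1525,0],"twist":[0,0,-13.4]}]}}

```text
time: 10.52
tool_pos: [0.3559, 0.1443, 0.3283]
ee_rot: [-1.572, -0.001, -1.822]
wrist_force: [-0.4, 0.6, -2.0]
width: 0.0176
```

```bash
python3 look.py wrist w8;python3 look.py side d8; python3 look.py scene s8
```

```text
{'time': np.float64(10.5167), 'joint_positions': array([ 2.3770e-01, -2.7500e-01,  1.4770e+00, -6.0000e-04,  1.9416e+00,
        2.0597e+00]), 'tool_pos': array([0.3559, 0.1443, 0.3283]), 'ee_rot': array([-1.5723e+00, -1.5000e-03, -1.8222e+00]), 'wrist_force': array([-0.3804,  0.5559, -2.0193]), 'width': np.float64(0.0176)}
{'time': np.float64(10.5667), 'joint_positions': array([ 2.3710e-01, -2.7490e-01,  1.4764e+00, -6.0000e-04,  1.9417e+00,
        2.0598e+00]), 'tool_pos': array([0.3561, 0.1441, 0.3286]), 'ee_rot': array([-1.572e+00, -1.300e-03, -1.823e+00]), 'wrist_force': array([ 0.7639,  0.0766, -2.6083]), 'width': np.float64(0.0183)}
{'time': np.float64(10.6167), 'joint_positions': array([ 2.3670e-01, -2.7480e-01,  1.4759e+00, -5.0000e-04,  1.9418e+00,
        2.0599e+00]), 'tool_pos': array([0.3563, 0.144 , 0.3288]), 'ee_rot': array([-1.5717e+00, -1.0000e-03, -1.8234e+00]), 'wrist_force': array([ 1.2263, -0.6916, -2.78  ]), 'width': np.float64(0.0182)}
```

View pics/w8.png

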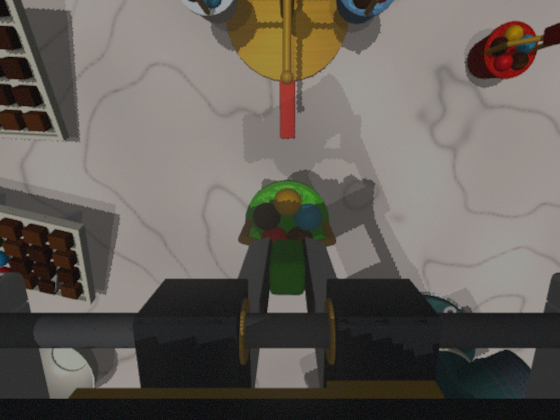

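View pics/d8.png

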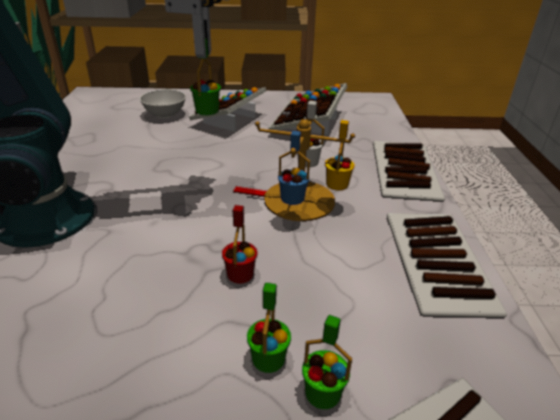

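View pics/s8.png

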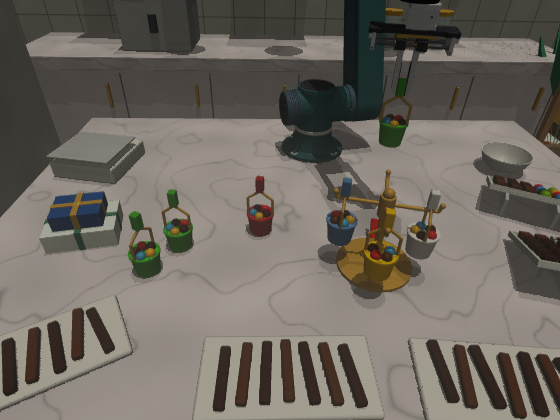

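Request:
{"api": "step_arm", "payload": {"commands": [{"xyz":[0,0,-0.01],"twist":[0,0,0]},{"xyz":[0,0,-0.03],"twist":[0,0,0]},{"xyz":[0,0,-0.055],"twist":[0,0,0]},{"xyz":[0,0,-0.08],"twist":[0,0,0]},{"xyz":[0,0,-0.1],"twist":[0,0,0]},{"xyz":[0,0,-0.11],"twist":[0,0,0]},{"xyz":[0,0,-0.114],"twist":[0,0,0]},{"xyz":[0.005,-0.0013,-0.114],"twist":[0,0,0]},{"xyz":[0.014,-0.0036,-0.114],"twist":[0,0,0]},{"xyz":[0.025,-0.0064,-0.114],"twist":[0,0,0]},{"xyz":[0.035,-0.009,-0.114],"twist":[0,0,0]},{"xyz":[0.04,-0.0103,-0.114],"twist":[0,0,0]}]}}

```text
time: 11.67
tool_pos: [0.3983, 0.1339, 0.2164]
ee_rot: [-1.569, 0.0, -1.823]
wrist_force: [0.1, -0.2, -1.7]
width: 0.0178
```

Request:
{"api": "step_arm", "payload": {"commands": [{"xyz":[0,0,0],"twist":[0,0,0]},{"xyz":[0,0,0],"twist":[0,0,0]},{"xyz":[0,0,0],"twist":[0,0,0]}]}}

```text
time: 11.92
tool_pos: [0.396, 0.1344, 0.2155]
ee_rot: [-1.571, -0.0, -1.822]
wrist_force: [-0.5, 0.4, -1.9]
width: 0.0181
```

```bash
python3 look.py wrist w9;python3 look.py side d9; python3 - <<'E'
from h import *
z=load('d9')
cv2.imwrite('pics/d9c.png',cv2.resize(z['p'][70:220,180:360,::-1],None,fx=4,fy=4,interpolation=cv2.INTER_CUBIC))
E
```

```text
{'time': np.float64(11.9167), 'joint_positions': array([ 1.9140e-01, -2.1160e-01,  1.6491e+00,  1.0000e-04,  1.7045e+00,
        2.0136e+00]), 'tool_pos': array([0.396 , 0.1344, 0.2155]), 'ee_rot': array([-1.5712e+00, -1.0000e-04, -1.8222e+00]), 'wrist_force': array([-0.5174,  0.3928, -1.8979]), 'width': np.float64(0.0181)}
{'time': np.float64(11.9667), 'joint_positions': array([ 1.9160e-01, -2.1190e-01,  1.6494e+00,  1.0000e-04,  1.7044e+00,
        2.0136e+00]), 'tool_pos': array([0.3958, 0.1345, 0.2155]), 'ee_rot': array([-1.5711e+00, -1.0000e-04, -1.8220e+00]), 'wrist_force': array([-0.9694,  0.3551, -2.5786]), 'width': np.float64(0.0178)}
```

View pics/w9.png

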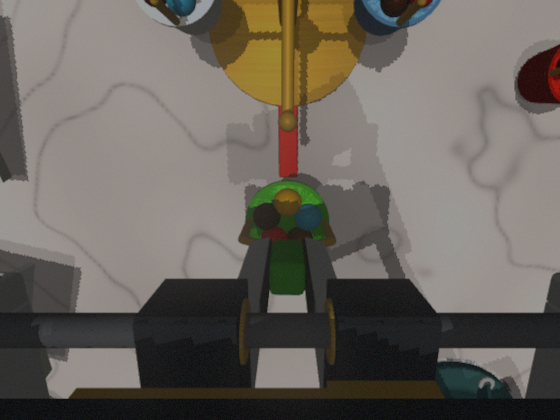

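View pics/d9c.png

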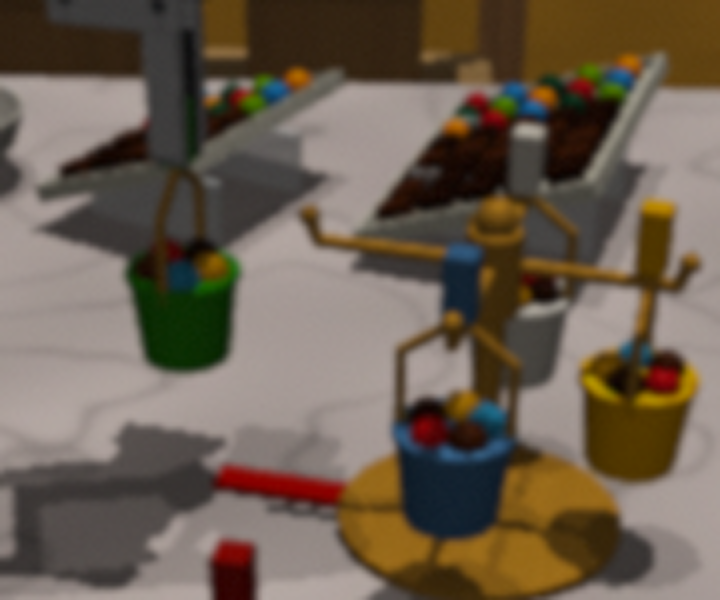

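Request:
{"api": "step_arm", "payload": {"commands": [{"xyz":[0.004,-0.001,0],"twist":[0,0,0]},{"xyz":[0.012,-0.0031,0],"twist":[0,0,0]},{"xyz":[0.021,-0.0054,0],"twist":[0,0,0]},{"xyz":[0.03,-0.0077,0],"twist":[0,0,0]},{"xyz":[0.04,-0.0103,0],"twist":[0,0,0]},{"xyz":[0.05,-0.0128,0],"twist":[0,0,0]},{"xyz":[0.06,-0.0154,0],"twist":[0,0,0]},{"xyz":[0.07,-0.018,0],"twist":[0,0,0]},{"xyz":[0.08,-0.0205,0],"twist":[0,0,0]},{"xyz":[0.087,-0.0223,0],"twist":[0,0,0]},{"xyz":[0.091,-0.0234,0],"twist":[0,0,0]},{"xyz":[0.091,-0.0234,0],"twist":[0,0,0]}]}}

```text
time: 13.02
tool_pos: [0.4878, 0.1107, 0.2152]
ee_rot: [-1.571, -0.0, -1.823]
wrist_force: [-0.3, 0.4, -1.6]
width: 0.0176
```

Request:
{"api": "step_arm", "payload": {"commands": [{"xyz":[0,0,0],"twist":[0,0,0]},{"xyz":[0,0,0],"twist":[0,0,0]}]}}

```text
time: 13.18
tool_pos: [0.4867, 0.1111, 0.2156]
ee_rot: [-1.571, -0.0, -1.822]
wrist_force: [-0.4, -0.1, -1.8]
width: 0.0176
```

```bash
python3 look.py wrist w10;python3 look.py side d10; python3 - <<'E'
from h import *
z=load('d10')
cv2.imwrite('pics/d10c.png',cv2.resize(z['p'][70:220,180:360,::-1],None,fx=4,fy=4,interpolation=cv2.INTER_CUBIC))
E
```

```text
{'time': np.float64(13.1833), 'joint_positions': array([ 1.1080e-01, -2.6500e-02,  1.4834e+00,  1.0000e-04,  1.6850e+00,
        1.9327e+00]), 'tool_pos': array([0.4867, 0.1111, 0.2156]), 'ee_rot': array([-1.5711e+00, -1.0000e-04, -1.8219e+00]), 'wrist_force': array([-0.3881, -0.0807, -1.8153]), 'width': np.float64(0.0176)}
{'time': np.float64(13.2333), 'joint_positions': array([ 0.1109, -0.0268,  1.4835,  0.    ,  1.6849,  1.9327]), 'tool_pos': array([0.4867, 0.1112, 0.2156]), 'ee_rot': array([-1.5708,  0.    , -1.8218]), 'wrist_force': array([-0.2489,  0.2521, -2.5338]), 'width': np.float64(0.0178)}
```

View pics/w10.png

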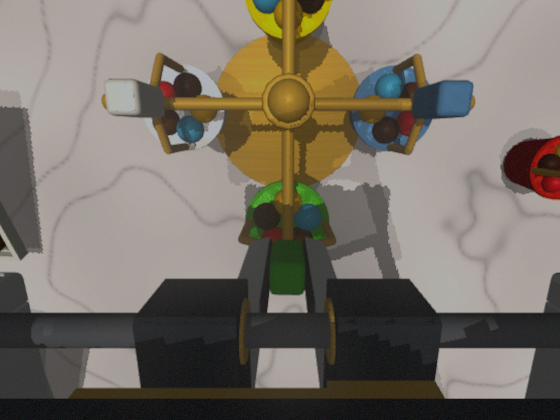

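View pics/d10c.png

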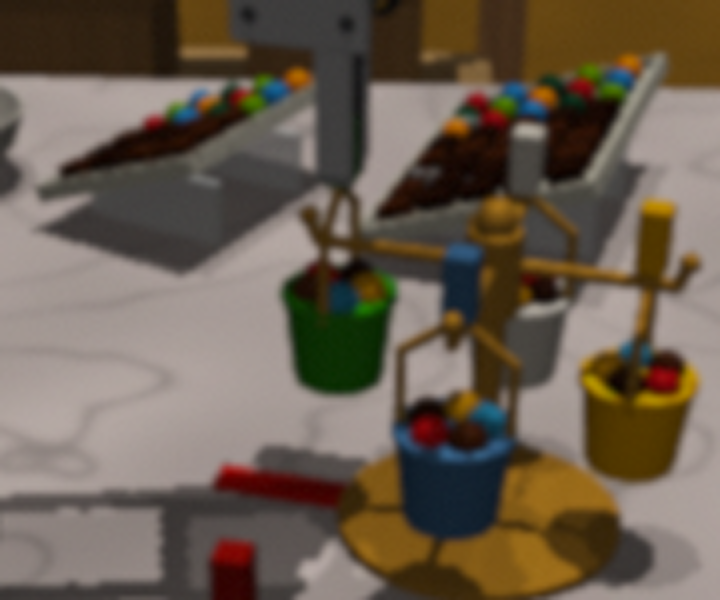

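Request:
{"api": "step_arm", "payload": {"commands": [{"xyz":[0,0,-0.004],"twist":[0,0,0]},{"xyz":[0,0,-0.01],"twist":[0,0,0]},{"xyz":[0,0,-0.016],"twist":[0,0,0]},{"xyz":[0,0,-0.021],"twist":[0,0,0]},{"xyz":[0,0,-0.024],"twist":[0,0,0]},{"xyz":[0,0,-0.0255],"twist":[0,0,0]},{"xyz":[0,0,-0.0255],"twist":[0,0,0]},{"xyz":[0,0,-0.0255],"twist":[0,0,0]}]}}

```text
time: 13.95
tool_pos: [0.487, 0.1109, 0.19]
ee_rot: [-1.571, -0.0, -1.822]
wrist_force: [-0.5, -1.1, -0.6]
width: 0.0185
```

Request:
{"api": "step_arm", "payload": {"commands": [{"xyz":[0,0,-0.001],"twist":[0,0,0]},{"xyz":[0,0,-0.001],"twist":[0,0,0]}]}}

```text
time: 14.12
tool_pos: [0.4872, 0.1109, 0.1898]
ee_rot: [-1.57, 0.0, -1.822]
wrist_force: [-2.0, -0.5, 1.6]
width: 0.0183
```

```bash
python3 look.py wrist w11;python3 look.py side d11; python3 - <<'E'
from h import *
z=load('d11')
cv2.imwrite('pics/d11c.png',cv2.resize(z['p'][90:200,220:340,::-1],None,fx=5,fy=5,interpolation=cv2.INTER_CUBIC))
E
```

```text
{'time': np.float64(14.1167), 'joint_positions': array([ 1.1050e-01, -2.0000e-02,  1.5279e+00, -3.0000e-04,  1.6328e+00,
        1.9327e+00]), 'tool_pos': array([0.4872, 0.1109, 0.1898]), 'ee_rot': array([-1.5699,  0.    , -1.8221]), 'wrist_force': array([-2.0438, -0.5075,  1.6283]), 'width': np.float64(0.0183)}
{'time': np.float64(14.1667), 'joint_positions': array([ 1.1050e-01, -2.0000e-02,  1.5280e+00, -3.0000e-04,  1.6328e+00,
        1.9327e+00]), 'tool_pos': array([0.4872, 0.1109, 0.1898]), 'ee_rot': array([-1.5699e+00,  1.0000e-04, -1.8222e+00]), 'wrist_force': array([-1.057 , -0.7715,  2.0383]), 'width': np.float64(0.0178)}
```

View pics/d11c.png

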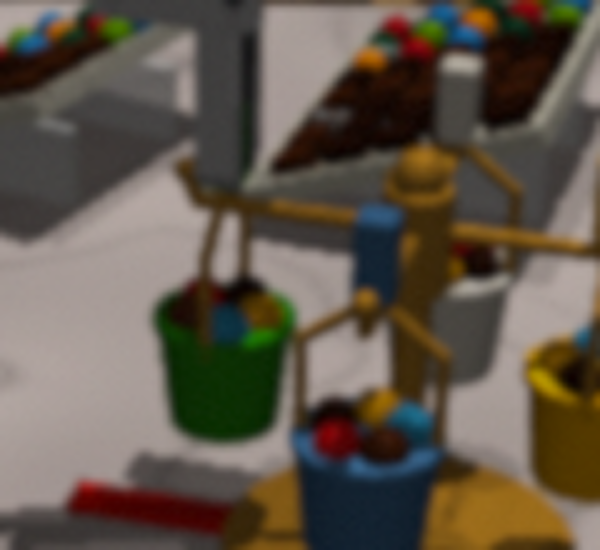

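View pics/w11.png

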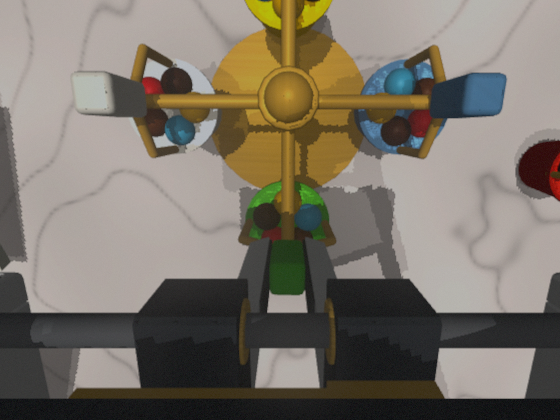

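Request:
{"api": "step_arm", "payload": {"commands": [{"xyz":[0,0,0],"twist":[0,0,0]},{"xyz":[0,0,0],"twist":[0,0,0]},{"xyz":[0,0,0],"twist":[0,0,0]},{"xyz":[0,0,0],"twist":[0,0,0]},{"xyz":[0,0,0],"twist":[0,0,0]},{"xyz":[0,0,0],"twist":[0,0,0]}], "fingers": 120}}

```text
time: 14.72
tool_pos: [0.4871, 0.111, 0.1889]
ee_rot: [-1.571, -0.0, -1.822]
wrist_force: [0.2, 0.2, -0.2]
width: 0.0495
```

```bash
python3 look.py wrist w12
```

```text
{'time': np.float64(14.7167), 'joint_positions': array([ 0.1106, -0.0193,  1.529 , -0.    ,  1.6319,  1.9327]), 'tool_pos': array([0.4871, 0.111 , 0.1889]), 'ee_rot': array([-1.5708, -0.    , -1.8221]), 'wrist_force': array([ 0.1977,  0.1536, -0.165 ]), 'width': np.float64(0.0495)}
```

View pics/w12.png

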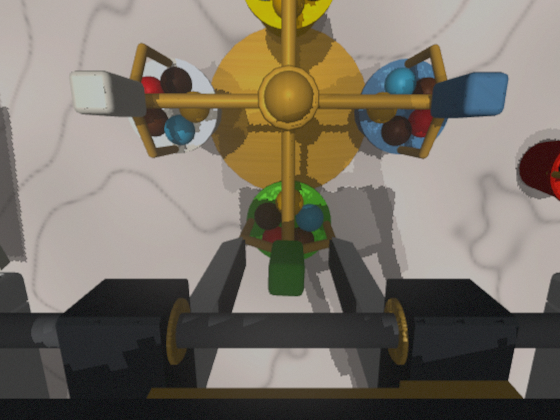

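Released, the pail hangs with the block clear between the fingers. Lifting straight up.

Request:
{"api": "step_arm", "payload": {"commands": [{"xyz":[0,0,0.006],"twist":[0,0,0]},{"xyz":[0,0,0.02],"twist":[0,0,0]},{"xyz":[0,0,0.04],"twist":[0,0,0]},{"xyz":[0,0,0.065],"twist":[0,0,0]},{"xyz":[0,0,0.09],"twist":[0,0,0]},{"xyz":[0,0,0.115],"twist":[0,0,0]},{"xyz":[0,0,0.13],"twist":[0,0,0]},{"xyz":[0,0,0.135],"twist":[0,0,0]},{"xyz":[0,0,0.135],"twist":[0,0,0]},{"xyz":[0,0,0.135],"twist":[0,0,0]},{"xyz":[0,0,0.135],"twist":[0,0,0]},{"xyz":[0,0,0.135],"twist":[0,0,0]}]}}

```text
time: 15.77
tool_pos: [0.4865, 0.111, 0.3222]
ee_rot: [-1.574, -0.001, -1.822]
wrist_force: [-0.2, 0.4, -0.2]
width: 0.0499
```

```bash
python3 look.py wrist w13;python3 look.py side d13;python3 look.py scene s13; python3 - <<'E'
from h import *
z=load('w13');w=cloud(z);p=z['p'].astype(int)
ax=np.array([.5693,.0897]);a=(abs(w[...,2]-.172)<.006)&(p[...,0]>1.5*p[...,2])
d=w[...,:2]-ax; th=np.degrees(np.arctan2(d[...,1],d[...,0]));r=np.hypot(d[...,0],d[...,1])
for base in (165.6,75.6,-14.4,-104.4):
    dd=(th-base+180)%360-180
    m=a&(abs(dd)<15)&(r>.03)&(r<.07); print(base,m.sum(),np.median(dd[m]))
q=w[(p[...,1]>1.6*p[...,0])&(p[...,1]>1.6*p[...,2])&(w[...,2]>.2)];print('block',len(q),q.mean(0))
z=load('d13');cv2.imwrite('pics/d13c.png',cv2.resize(z['p'][90:280,190:350,::-1],None,fx=3,fy=3,interpolation=cv2.INTER_CUBIC))
E
```

```text
{'time': np.float64(15.7667), 'joint_positions': array([ 0.1106, -0.02  ,  1.2674, -0.    ,  1.8974,  1.9327]), 'tool_pos': array([0.4865, 0.111 , 0.3222]), 'ee_rot': array([-1.5738e+00, -1.2000e-03, -1.8221e+00]), 'wrist_force': array([-0.2454,  0.3889, -0.1972]), 'width': np.float64(0.0499)}
{'time': np.float64(15.8167), 'joint_positions': array([ 1.1060e-01, -2.0100e-02,  1.2671e+00, -1.0000e-04,  1.8975e+00,
        1.9327e+00]), 'tool_pos': array([0.4866, 0.1109, 0.3224]), 'ee_rot': array([-1.5735e+00, -1.1000e-03, -1.8221e+00]), 'wrist_force': array([ 0.5839,  0.1718, -0.1002]), 'width': np.float64(0.0497)}
{'time': np.float64(15.8667), 'joint_positions': array([ 1.1060e-01, -2.0200e-02,  1.2667e+00, -1.0000e-04,  1.8976e+00,
        1.9327e+00]), 'tool_pos': array([0.4866, 0.111 , 0.3227]), 'ee_rot': array([-1.5731e+00, -9.0000e-04, -1.8221e+00]), 'wrist_force': array([ 0.4663, -1.5063,  0.6945]), 'width': np.float64(0.0494)}
165.6 318 -1.6762985232828953
75.6 329 -1.757012712898586
-14.4 427 1.0066392378186038
-104.4 361 1.0560346555291176
block 12 [0.48387333 0.1037157  0.23456085]
```

View pics/d13c.png

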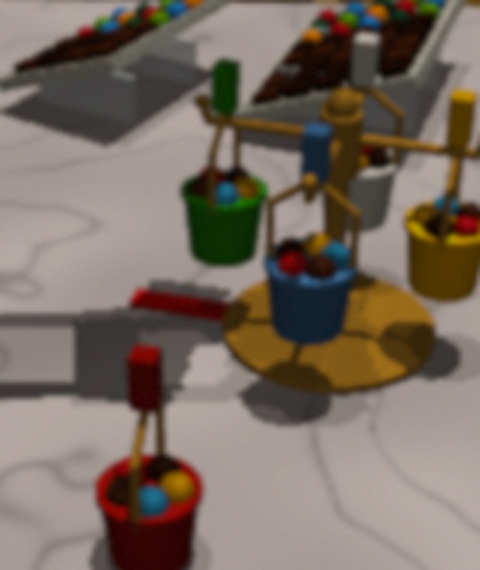

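View pics/w13.png

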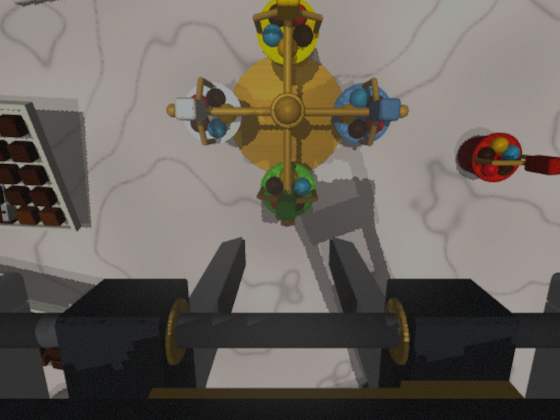

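View pics/s13.png

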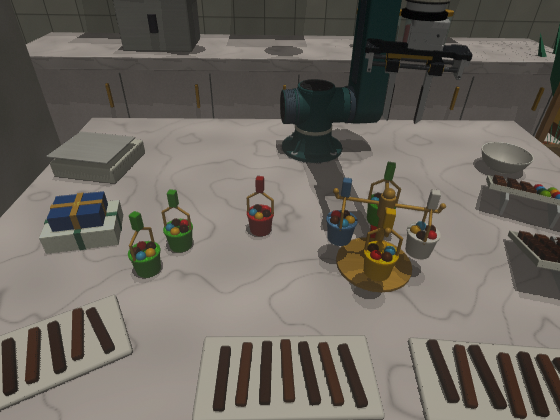

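Request:
{"api": "step_arm", "payload": {"commands": [{"xyz":[0,0,0],"twist":[0,0,0]},{"xyz":[0,0,0],"twist":[0,0,0]},{"xyz":[0,0,0],"twist":[0,0,0]},{"xyz":[0,0,0],"twist":[0,0,0]},{"xyz":[0,0,0],"twist":[0,0,0]},{"xyz":[0,0,0],"twist":[0,0,0]},{"xyz":[0,0,0],"twist":[0,0,0]},{"xyz":[0,0,0],"twist":[0,0,0]},{"xyz":[0,0,0],"twist":[0,0,0]},{"xyz":[0,0,0],"twist":[0,0,0]},{"xyz":[0,0,0],"twist":[0,0,0]},{"xyz":[0,0,0],"twist":[0,0,0]}]}}

```text
time: 16.92
tool_pos: [0.487, 0.111, 0.324]
ee_rot: [-1.571, -0.0, -1.822]
wrist_force: [-0.5, -0.1, 0.5]
width: 0.0497
```

```bash
python3 look.py side d14; python3 - <<'E'
from h import *
from bench import robot
a=load('d13');b=load('d14')
d=np.abs(a['p'].astype(int)-b['p'])[100:200,240:350].max(-1);print((d>40).sum())
cv2.imwrite('pics/d14c.png',cv2.resize(b['p'][90:280,190:350,::-1],None,fx=3,fy=3,interpolation=cv2.INTER_CUBIC))
E
```

```text
{'time': np.float64(16.9167), 'joint_positions': array([ 1.1060e-01, -2.0800e-02,  1.2647e+00, -1.0000e-04,  1.8978e+00,
        1.9327e+00]), 'tool_pos': array([0.487, 0.111, 0.324]), 'ee_rot': array([-1.5709e+00, -1.0000e-04, -1.8221e+00]), 'wrist_force': array([-0.4876, -0.091 ,  0.5485]), 'width': np.float64(0.0497)}
0
```

View pics/d14c.png

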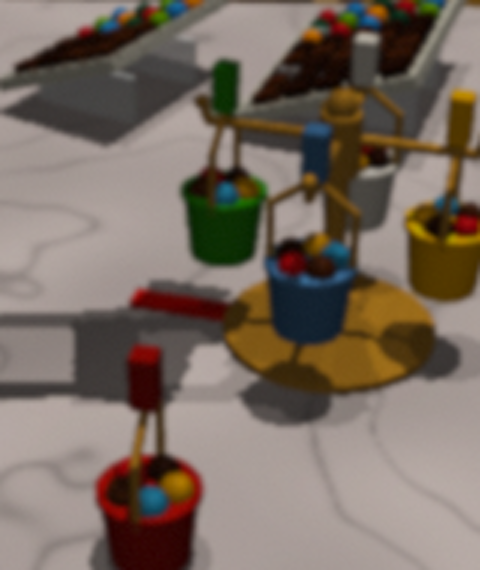

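Everything is at rest, so I'm handing in.

```bash
python3 -c "
from bench import robot
print(robot.close_job())"
```

```text
the job is handed in; nothing more can be done
None
```

The green truffle pail now hangs by its handle from the carousel's empty hook, with the hook over the red pointer. I handed the job in at about 17 s of the 62 s allowed; the hand-in gave no verdict.

- **Turning:** I straddled the free arm with the fingers and turned it about 121° clockwise. I then closed on it to centre it and let go.
- **Pail choice:** Of the three green pails, I took the one farthest to the robot's left (y about -0.29 m).
- **Hanging:** I threaded the pail onto the hook from outside, lowered it until the handle took the load, opened the fingers and lifted clear.

**Last checks:**
- After release the arm measured about 0.3° from the pointer direction. Fits of single arms scattered by about ±1.7°.
- Two side pictures about 1 s apart showed no movement of the pail or carousel.
- The red pail was not touched and stands where it was.
- Wrist force readings stayed within a few newtons.
- The scene and side cameras disagreed by up to about 1 cm on the carousel axis, so I relied on the wrist camera for the final positions.

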